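# Change the flat lamp battery

## Robot

A 6-joint arm with a two-finger parallel gripper is mounted at the origin on the work surface. World frame = base frame: x ahead of the robot, y to its left, z up, the work surface at z = 0. Lengths are in mm, angles in degrees, forces in N, time in s.
With the tool pointing down it reaches from about 300 to 850 mm from the base axis. Payload 4.2 kg.
Tool frame: the origin (TCP) lies on the centre line of the jaws, within the pads' length; the fingertips stand 11 mm ahead of it and the grasp point (between the pads) lies 8 mm behind it; z points along the fingers, y is the line along which they close (so a half turn about z gives the same grasp; the last joint's range is limited). The gripper opens to 91 mm and grips with 3 to 60 N. Pads are 32 mm wide; open, the fingers measure 118 mm over their backs; the gripper's body (76 mm by 178 mm) begins 60 mm behind the grasp point.
Start: joints at [75.401, 18.312, 89.639, -0, 72.044, -1.146], TCP at [133.774, 559.238, 224.976] pointing down, gripper open.
Joint ranges: [-177.97, 177.97], [-48.28, 115.42], [12.27, 149.76], [-77.06, 257.06], [2.81, 150.46], [-146.56, 146.56]. Speed limits (degrees/s): [147.25, 147.25, 180, 180, 180, 180].

## Interface

Orientations are given as [roll, pitch, yaw] about the fixed x, y, z axes, in that order (R = Rz(yaw) Ry(pitch) Rx(roll)).
In Python, from workcell import env, grab_frame, camera_model, models gives the robot as it stands.
- The arm moves only by the shell command python3 -m crank 'ROWS' [FORCE]. ROWS is text: rows parted by semicolons, each of 7 numbers parted by spaces: the closure, from -1 (fully open) to 1 (shut), so that 0 is half open, then the shift along the tool's x, y, z in mm, then the turn, a rotation vector about the tool's x, y, z in degrees. A call has 1 to 10 rows; each row shifts and turns the commanded pose from where the row before left it, along the tool's axes as they then stand; what a row does not reach is not made up. A row lasts 1/8 s, in which the tool goes at most 62.5 mm and 10.7 degrees, less where a joint would pass 70% of its speed; a pose out of reach is approached as far as the arm can. A call is refused whole if a number of a shift passes 62.5 or a number of a turn 10.7, either way. A call with a gripper value outside its range is refused whole. The fingers move at their own pace and stop on an object; FORCE is the grip in N (left out, the last holds). Time passes only in rows, so rows that do not move let the fingers close. It gives the time, the measured TCP pose, the force, the opening and the grip force at its end, in the units of the state.
- env.state(): the state, without advancing time (a new reading comes with each control period).
- grab_frame(name): name is "scene" or "side" or "wrist"; returns the picture (384x512x3 uint8, blue, green, red); there is no depth.
- camera_model(name): a dict with "K" (3x3 intrinsics, pixels), "R" (3x3) and "t" (3): a world point X has camera coordinates R X + t; the wrist camera has in their place "mount" (4x4, takes a point from camera to tool coordinates, whose origin is the TCP and whose axes are the flange's). Camera axes: x right, y down, z forward; pixel columns grow to the right and rows downward; lengths in mm; the calibration is good to about 2 mm. The wrist camera is an equidistant fisheye: a pixel r from the principal point sees the ray r / f radians off the axis. A picture is of the moment at which its call begins: read the wrist's pose just before it. camera_model takes no time and is no camera call.
- env.job_done(): hands the job in; it is judged then, once.
Trained networks look in the newest picture that a camera, given by its name, has taken for a name from the list of things; names that differ only in an ending like _2 or _b are one class to them, and where a whole thing is asked for, a point or a joint stands for the part that bears it (a point fixed in the world has none). Each returns a list of dicts, best first, with "p" (0 to 1); they miss things now and then, are a little off and sometimes report something else, mostly with a low value. They report only what shows in the picture. A call takes as long as a camera call. They do not tell look-alikes from the thing itself.
- models.search_frame(name, camera): "point" ([x, y, z] in mm, in world coordinates, good to about 4 mm: the middle of the surface that is visible of it).
The state is a dict: "time_s": time; "qpos": joint angles; "qvel": joint speeds; "effort": joint torques, N m; "ee_pos": TCP position; "ee_rot": TCP orientation; "force": force on the tool from outside, world axes, zero at the start; "torque": the same for the moment, N m; "gripper_width": finger opening in mm; "gripper_force": force on a finger pad.
Only numpy, scipy, OpenCV 4.12 (cv2) and the standard library are available. Lean on these libraries where they do the work, as an engineer would, in place of code of your own. Each camera call takes 0.05 s, during which the arm holds its last target. There are 200 camera calls.

## Task

The battery with the red end in the charger is flat: press it down until its push-push latch lets go and it springs up, then draw it out and stand it upright in the blue return tray beside the other flat one, setting it down gently rather than dropping it. Leave the green charged battery latched in its bay, the old battery standing in the tray, and the rest of the table undisturbed.

Things in the scene. Friction and masses are not known exactly. Their poses are not given: they have to be found in the camera images.
- flat_pack: the flat lamp battery in one bay of the charger: black block, RED top end (upper 20 mm), 80 x 50 x 100 mm (x, y, z), about 0.35 kg, upright; origin at the centre of its underside, z up, short side (50 mm) along y. Latched, its underside is 27 mm above the charger's underside: its top stands 127 mm above the table, 22 mm above the charger's top face. It can only be drawn straight up, once unlatched
- flat_pack_top (a point): centre of the flat pack's top face. Pulling cannot unlatch the pack. Pressing here about 8 mm deeper (6 to 10 N, hard stop at 10 mm) trips the latch for good; when the press is lifted a spring raises the pack to rest 27 mm above its latched height (top 154 mm above the table), loose in its bay
- charged_pack: the charged battery latched in the charger's other bay: the same shape but with a GREEN top end, 80 x 50 x 100 mm (x, y, z), about 0.35 kg, upright; origin at the centre of its underside, z up, short side (50 mm) along y. Same latch: leave it latched
- charger: two-bay battery charger fixed to the table: grey box, 130 mm (x, from -50 to +80) by 230 mm (y) by 105 mm high; origin on its underside, z up. The two open-topped bays are centred at x 0, y -58 and +58 mm, 83 x 53 mm wide (1.5 mm free play on each side of a pack); either bay may hold the flat pack
- tray: blue open return tray fixed to the table, 170 mm (x) by 270 mm (y) by 45 mm high, 5 mm walls and floor; origin at the centre of its underside. The old pack stands in its -y half; the +y half is free
- old_pack: another flat battery (RED top) that already stands in the tray: 80 x 50 x 100 mm (x, y, z), about 0.35 kg, upright; origin at the centre of its underside, z up, short side (50 mm) along y. It stays
- spray_can: dark spray can, 62 mm across, 190 mm high, standing; origin under it
- water_bottle: clear bottle, 64 mm across, 200 mm high, standing; origin under it
- amber_jar: amber glass jar, 56 mm across, 90 mm high; origin under it
- tape_roll: black roll of tape lying flat, 100 mm across, 48 mm high; origin at the centre of its underside
- screwdriver: orange-handled screwdriver lying on the table; origin below its middle
- brush: wooden-handled brush lying on the table; origin below its middle
- cup: white mug, 80 mm across, 95 mm high; origin under it
Not all that is in view belongs to the job. Leave any yellow look-alike of the charged_pack alone.

How it is judged:
By the outcome, as a careful person would: the job done as asked, in the order asked, and still so for the second after the job is handed in, with the robot touching nothing.
It also fails if it takes over 54 s, if anything falls off the work surface, if the arm or the gripper's body presses on something with over 40 N, if the wrist force passes 120 N, or if a joint passes its speed limit or range.

## Working session

There is one attempt and no reset: what is moved stays moved. The work goes in short steps, Python scripts to look and compute and a shell command to move; the robot and the scene stay as the last step left them, time stands still between calls to the robot, and variables do not carry over. Pictures are saved under pics/ and viewed, at most 10 in all, crops included, and the job is handed in when it is done.

```bash
mkdir -p pics; python3 - <<'E'
from workcell import env, grab_frame, camera_model, models
import cv2
for c in ("scene","side"):
    im=grab_frame(c); cv2.imwrite(f"pics/{c}0.png",cv2.resize(im,(800,600),interpolation=cv2.INTER_CUBIC))
    for n in ("flat_pack","charged_pack","charger","tray","old_pack"):
        print(c,n,[([round(v) for v in d["point"]],round(d["p"],2)) for d in models.search_frame(n,c)][:4])
    m=camera_model(c);print({k:(v.round(3).tolist() if hasattr(v,'round') else v) for k,v in m.items()})
print(env.state())
E
```

```text
scene flat_pack [([541, 166, 127], 0.82)]
scene charged_pack [([288, 386, 77], 0.87), ([424, 378, 78], 0.86), ([565, 274, 127], 0.71), ([396, 206, 78], 0.71)]
scene charger [([600, 245, 96], 0.68)]
scene tray [([498, -169, 14], 0.84)]
scene old_pack [([519, -261, 74], 0.6), ([545, -509, 16], 0.18)]
{'K': [[386.748, 0.0, 253.378], [0.0, 386.748, 192.968], [0.0, 0.0, 1.0]], 'R': [[-0.705, 0.709, -0.009], [0.445, 0.432, -0.785], [-0.552, -0.557, -0.62]], 't': [369.623, -144.376, 1538.991]}
side flat_pack [([528, 165, 129], 0.84), ([498, -174, 3], 0.59), ([417, 520, 24], 0.42)]
side charged_pack [([377, 212, 80], 0.79), ([392, 383, 82], 0.69), ([270, 391, 90], 0.58), ([553, 274, 129], 0.55)]
side charger [([539, 254, 101], 0.64)]
side tray [([497, -177, 4], 0.86)]
side old_pack [([502, -257, 76], 0.86)]
{'K': [[497.254, 0.0, 259.668], [0.0, 497.254, 192.796], [0.0, 0.0, 1.0]], 'R': [[-0.934, -0.358, -0.009], [-0.245, 0.658, -0.712], [0.261, -0.662, -0.702]], 't': [485.061, 198.29, 1726.275]}
{'time_s': 0.6, 'qpos': array([ 7.54000198e+01,  1.83124021e+01,  8.96404353e+01, -2.50148944e-04,
        7.20436657e+01, -1.14838379e+00]), 'qvel': array([-0.09839943, -0.05449656, -0.11014661, -0.11948246,  0.00434934,
       -0.00236117]), 'effort': array([-7.60275670e-04, -4.12119198e+01, -2.32137841e+01,  7.27031473e-02,
        3.79028055e-02, -2.36250656e-05]), 'ee_pos': array([133.78490547, 559.22596379, 224.96114489]), 'ee_rot': array([1.79996508e+02, 3.08007235e-04, 1.66548481e+02]), 'force': array([ 0.21503133, -0.31598496, -0.62879166]), 'torque': array([ 0.03435822, -0.02810129, -0.0005806 ]), 'gripper_force': 0.0, 'gripper_width': 91.19385775595404}
```

View pics/scene0.png

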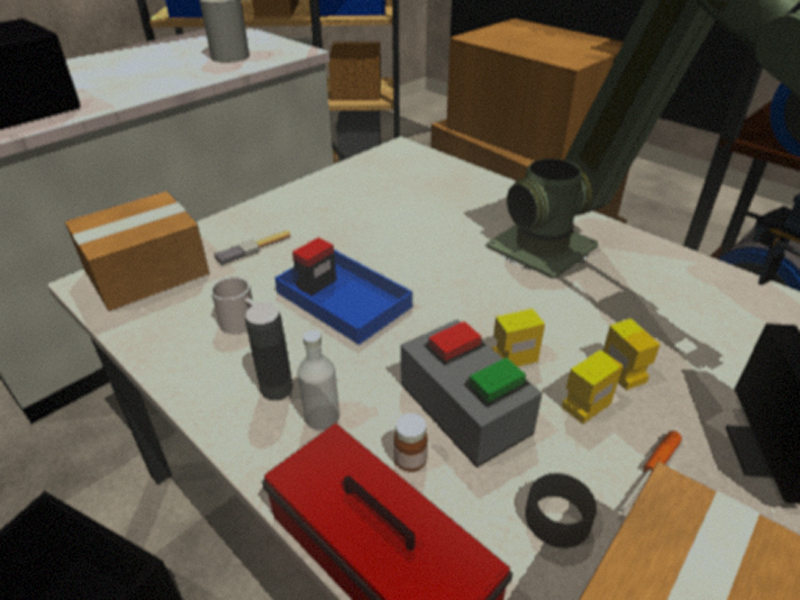

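View pics/side0.png

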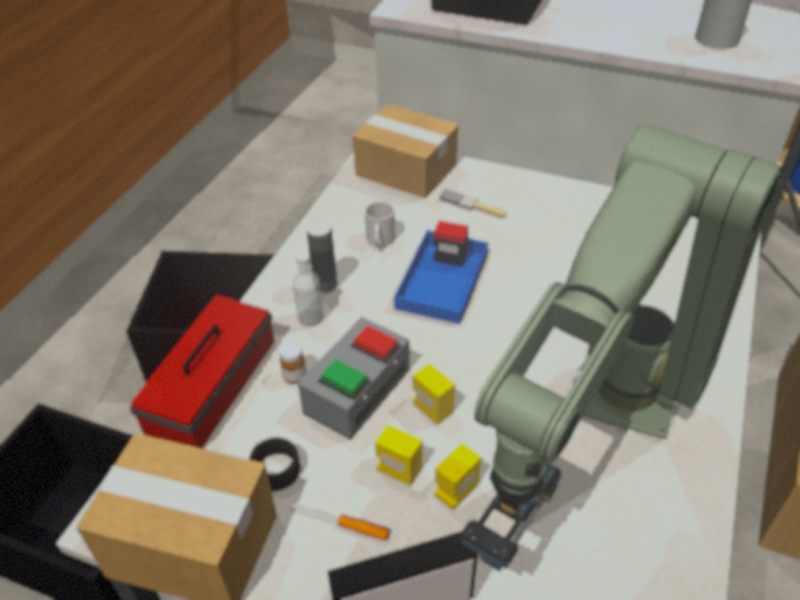

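The flat pack is the red top inside the grey charger, at scene (455,340) and side (376,342). The other reds don't fit: the old pack stands in the blue tray at scene (315,265), and the toolbox at scene (385,520) isn't a battery. The green pack is at scene (498,378), and the three yellow blocks are look-alikes. I'll fit the poses by silhouette and make the confirming crop.

```bash
cat > h.py <<'E'
import numpy as np, cv2
from scipy.optimize import minimize
from workcell import env, grab_frame, camera_model, models
def proj(c,P):
    m=camera_model(c);q=np.asarray(P)@np.array(m["R"]).T+np.array(m["t"]);q=q@np.array(m["K"]).T
    return q[:,:2]/q[:,2:]
def mask(im,col):
    h=cv2.cvtColor(im,cv2.COLOR_BGR2HSV).astype(int);H,S,V=h[...,0],h[...,1],h[...,2]
    hh={"red":(H<8)|(H>172),"green":(H>45)&(H<80),"blue":(H>100)&(H<130)}[col]
    return (hh&(S>130)&(V>50)).astype(np.uint8)
def box(x,y,yaw,sx,sy,z0,z1):
    c,s=np.cos(yaw),np.sin(yaw)
    return np.array([[x+c*a-s*b,y+s*a+c*b,z] for a in(-sx/2,sx/2) for b in(-sy/2,sy/2) for z in(z0,z1)])
def fit(ims,col,guess,dims,hull=False):
    S=4;T={}
    for c,im in ims.items():
        m=mask(im,col);n,l,st,ce=cv2.connectedComponentsWithStats(m)
        p=proj(c,[[guess[0],guess[1],dims[3]]])[0]
        ok=[i for i in range(1,n) if st[i,4]>30]
        i=min(ok,key=lambda i:np.hypot(*(ce[i]-p)))
        m=(l==i).astype(np.uint8)
        if hull:
            k=cv2.convexHull(cv2.findNonZero(m));m[:]=0;cv2.fillConvexPoly(m,k,1)
        T[c]=cv2.resize(m*255,None,fx=S,fy=S,interpolation=cv2.INTER_LINEAR)>127
    def cost(v,full=False):
        e=[]
        for c,t in T.items():
            r=np.zeros(t.shape,np.uint8)
            k=cv2.convexHull(((proj(c,box(v[0],v[1],v[2]/20,*dims))+.5)*S-.5).astype(np.float32)*16).round().astype(np.int32)
            cv2.fillConvexPoly(r,k,1,shift=4)
            e.append(((r>0)!=t).sum()/t.sum())
        return e if full else sum(e)
    best=None
    for y0 in (-.4,-.2,0,.2,.4):
        r=minimize(cost,[guess[0],guess[1],y0*20],method="Nelder-Mead",options=dict(initial_simplex=[[guess[0],guess[1],y0*20],[guess[0]+12,guess[1],y0*20],[guess[0],guess[1]+12,y0*20],[guess[0],guess[1],y0*20+2]],maxiter=150))
        if best is None or r.fun<best.fun:best=r
    v=best.x;return [round(v[0],1),round(v[1],1),round(np.degrees(v[2]/20),1)],np.round(cost(v,True),3)
E
python3 - <<'E'
from h import *
ims={c:grab_frame(c) for c in("scene","side")}
print("flat",fit(ims,"red",(535,166),(80,50,106,127)))
print("charged",fit(ims,"green",(558,274),(80,50,106,127)))
print("old",fit(ims,"red",(510,-260),(80,50,85,105) if 0 else (80,50,85,105)))
print("tray",fit(ims,"blue",(500,-180),(170,270,0,45),True))
for c in ims:
  for n in("spray_can","water_bottle","amber_jar","cup"):
    print(c,n,[(np.round(d["point"]).tolist(),round(d["p"],2)) for d in models.search_frame(n,c)][:2])
im=ims["scene"];a=cv2.resize(im[150:300,170:370],None,fx=4,fy=4,interpolation=cv2.INTER_CUBIC);cv2.imwrite("pics/crop1.png",a)
E
```

```text
flat ([np.float64(529.9), np.float64(157.5), np.float64(-13.5)], array([0.14 , 0.173]))
charged ([np.float64(552.5), np.float64(269.1), np.float64(-4.0)], array([0.318, 0.36 ]))Traceback (most recent call last):
  File "<stdin>", line 5, in <module>
  File "h.py", line 35, in fit
    r=minimize(cost,[guess[0],guess[1],y0*20],method="Nelder-Mead",options=dict(initial_simplex=[[guess[0],guess[1],y0*20],[guess[0]+12,guess[1],y0*20],[guess[0],guess[1]+12,y0*20],[guess[0],guess[1],y0*20+2]],maxiter=150))
    res = _minimize_neldermead(fun, x0, args, callback, bounds=bounds,
                               **options)
    fxc = func(xc)
    fx = function(np.copy(x), *(wrapper_args + args))
  File "h.py", line 29, in cost
    k=cv2.convexHull(((proj(c,box(v[0],v[1],v[2]/20,*dims))+.5)*S-.5).astype(np.float32)*16).round().astype(np.int32)
                       ~~~~^^^^^^^^^^^^^^^^^^^^^^^^^^^^^^^^
  File "h.py", line 5, in proj
    m=camera_model(c);q=np.asarray(P)@np.array(m["R"]).T+np.array(m["t"]);q=q@np.array(m["K"]).T
ValueError: time passes only in moves, steps and waits
```

```bash
sed -i 's/^def proj(c,P):/CM={c:camera_model(c) for c in("scene","side")}\ndef proj(c,P):/; s/m=camera_model(c);q=/m=CM[c];q=/; s/(S>130)&(V>50)/(S>100)\&(V>25)/' h.py
python3 - <<'E'
from h import *
ims={c:grab_frame(c) for c in("scene","side")}
im=ims["scene"];a=cv2.resize(im[150:300,170:370],None,fx=4,fy=4,interpolation=cv2.INTER_CUBIC)
cv2.imwrite("pics/crop1.png",a)
print("flat",fit(ims,"red",(535,166),(80,50,107,127)))
print("charged",fit(ims,"green",(558,274),(80,50,107,127)))
print("old",fit(ims,"red",(510,-260),(80,50,85,105)))
print("tray",fit(ims,"blue",(500,-180),(170,270,0,45),True))
for c in ims:
  for n in("spray_can","water_bottle","amber_jar","cup"):
    print(c,n,[(np.round(d["point"]).tolist(),round(d["p"],2)) for d in models.search_frame(n,c)][:2])
for c,col in(("scene","red"),("scene","green"),("side","green")):
    n,l,st,ce=cv2.connectedComponentsWithStats(mask(ims[c],col));print(c,col,[(s.tolist()) for s in st[1:] if s[4]>30])
E
```

```text
flat ([np.float64(530.6), np.float64(156.7), np.float64(-11.8)], array([0.079, 0.065]))
charged ([np.float64(556.1), np.float64(271.0), np.float64(-10.9)], array([0.103, 0.158]))
old ([np.float64(506.5), np.float64(-278.3), np.float64(6.6)], array([0.09 , 0.145]))
tray ([np.float64(498.6), np.float64(-195.2), np.float64(2.6)], array([0.073, 0.098]))
scene spray_can [([783.0, -58.0, 127.0], 0.55), ([722.0, -279.0, 64.0], 0.44)]
scene water_bottle [([765.0, 57.0, 110.0], 0.77)]
scene amber_jar [([721.0, 225.0, 70.0], 0.71)]
scene cup [([720.0, -280.0, 62.0], 0.88)]
side spray_can [([758.0, -59.0, 125.0], 0.7), ([531.0, -509.0, 20.0], 0.44)]
side water_bottle [([748.0, 58.0, 105.0], 0.82)]
side amber_jar [([705.0, 231.0, 69.0], 0.65)]
side cup [([702.0, -277.0, 62.0], 0.81), ([706.0, 234.0, 66.0], 0.54)]
scene red [[188, 152, 25, 19, 301], [275, 206, 33, 25, 527], [169, 271, 157, 113, 8940], [173, 318, 66, 66, 731]]
scene green [[301, 229, 35, 28, 572]]
side green [[206, 231, 28, 22, 364]]
```

View pics/crop1.png

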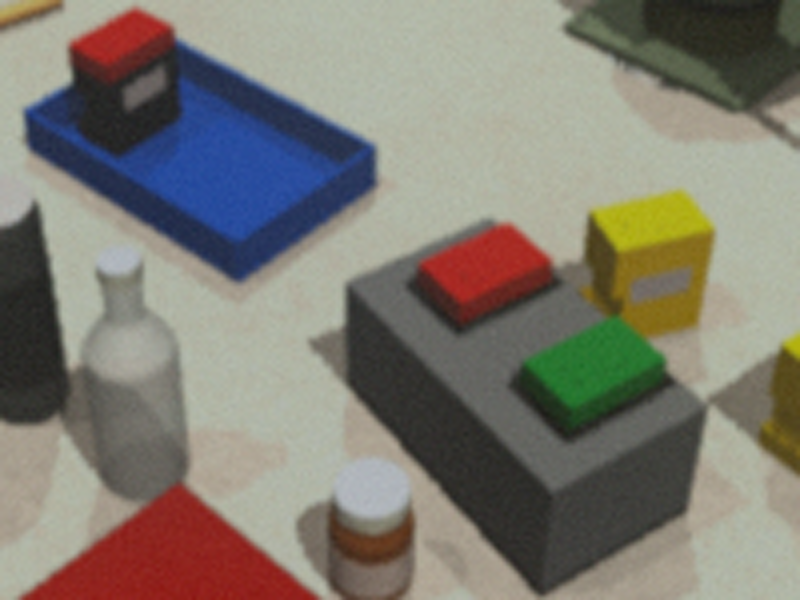

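The crop confirms it: the red top at (485,270) sits in the charger beside the green one at (595,370), so the red one is the target. I'm moving above it now.

```bash
python3 -m crank '-1 -46 -28 0 0 0 -1; -1 -48 -30 0 0 0 0; -1 -48 -30 0 0 0 0; -1 -48 -30 0 0 0 0; -1 -48 -30 0 0 0 0; -1 -48 -30 0 0 0 0; -1 -48 -30 0 0 0 0; -1 -48 -30 0 0 0 0; -1 -48 -30 0 0 0 0; -1 -46 -30 0 0 0 0'; python3 -m crank '-1 0 0 0 0 0 0; -1 0 0 0 0 0 0'
python3 - <<'E'
from h import *
s=env.state();print(s["ee_pos"],s["ee_rot"],s["force"],s["time_s"])
im=grab_frame("wrist");cv2.imwrite("pics/w1.png",cv2.resize(im,(800,600)));cv2.imwrite("pics/w1_raw.png",im)
m=camera_model("wrist");print({k:np.round(v,3).tolist() for k,v in m.items() if k in("K","mount")})
for n in("flat_pack","charged_pack"):print(n,[(np.round(d["point"]).tolist(),round(d["p"],2)) for d in models.search_frame(n,"wrist")][:3])
E
```

```text
time_s: 2.45
ee_pos: [535.0, 163.5, 225.1]
ee_rot: [180.0, 0.0, 167.5]
force: [0.1, 1.9, 0.4]
gripper_width: 91.4
gripper_force: 0.0
time_s: 2.7
ee_pos: [533.2, 165.0, 224.7]
ee_rot: [180.0, -0.1, 167.5]
force: [-0.1, 0.1, -0.3]
gripper_width: 91.1
gripper_force: 0.0
[533.24858781 164.99678075 224.71997651] [ 1.79991713e+02 -6.03291594e-02  1.67508421e+02] [-0.05384984  0.09642948 -0.2988798 ] 2.7
{'K': [[297.319, 0.0, 263.505], [0.0, 297.319, 186.659], [0.0, 0.0, 1.0]], 'mount': [[-0.0, -0.956, -0.294, 82.825], [1.0, -0.0, -0.0, -0.438], [0.0, -0.294, 0.956, -159.128], [0.0, 0.0, 0.0, 1.0]]}
flat_pack [([525.0, 162.0, 126.0], 0.86)]
charged_pack [([405.0, 348.0, 99.0], 0.96), ([546.0, 269.0, 124.0], 0.69), ([391.0, 197.0, 99.0], 0.63)]
```

View pics/w1.png

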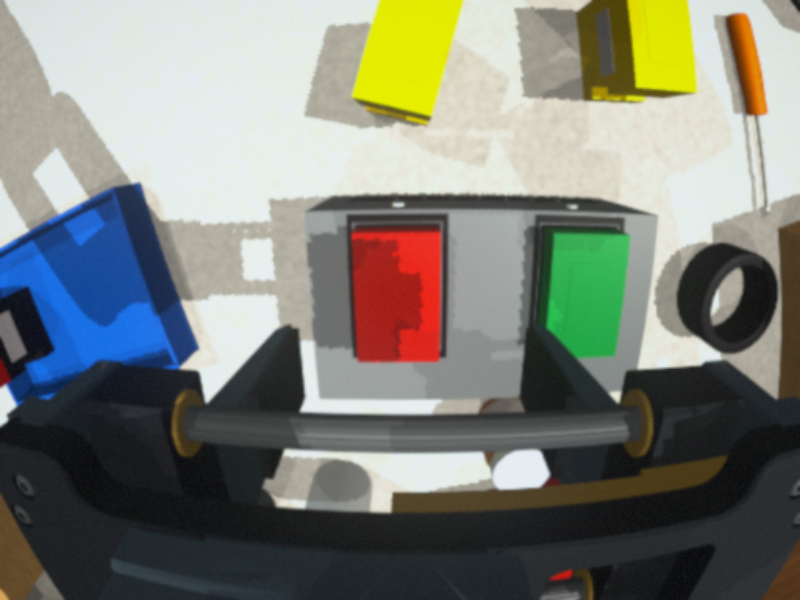

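Wrist view: the red pack spans about (354–441, 228–362), the green about (540–628, 230–357), and the bay gaps show around both. I'll fit both with the fisheye model.

```bash
cat > w.py <<'E'
from h import *
from scipy.spatial.transform import Rotation as Ro
import sys
def wproj(P,pos,rot,m):
    R=Ro.from_euler("xyz",rot,degrees=True).as_matrix();M=np.array(m["mount"])
    t=(np.asarray(P)-pos)@R; c=(t-M[:3,3])@M[:3,:3]
    th=np.arctan2(np.hypot(c[:,0],c[:,1]),c[:,2]);ph=np.arctan2(c[:,1],c[:,0]);K=np.array(m["K"])
    return np.c_[K[0,2]+K[0,0]*th*np.cos(ph),K[1,2]+K[1,1]*th*np.sin(ph)]
def wfit(im,col,guess,dims,pos,rot,m,S=4):
    mk=mask(im,col);n,l,st,ce=cv2.connectedComponentsWithStats(mk)
    p=wproj([[guess[0],guess[1],dims[3]]],pos,rot,m)[0]
    i=min([i for i in range(1,n) if st[i,4]>200],key=lambda i:np.hypot(*(ce[i]-p)))
    t=cv2.resize((l==i).astype(np.uint8)*255,None,fx=S,fy=S)>127
    def cost(v):
        r=np.zeros(t.shape,np.uint8)
        k=cv2.convexHull(((wproj(box(v[0],v[1],v[2]/20,*dims),pos,rot,m)+.5)*S-.5).astype(np.float32)*16).round().astype(np.int32)
        cv2.fillConvexPoly(r,k,1,shift=4);return ((r>0)!=t).sum()/t.sum()
    x,y,a=guess[0],guess[1],np.radians(guess[2])*20
    r=minimize(cost,[x,y,a],method="Nelder-Mead",options=dict(initial_simplex=[[x,y,a],[x+10,y,a],[x,y+10,a],[x,y,a+2]],maxiter=200))
    v=r.x;return np.round([v[0],v[1],np.degrees(v[2]/20)],1),round(r.fun,3)
E
python3 - <<'E'
from w import *
im=cv2.imread("pics/w1_raw.png");pos=np.array([533.25,165,224.72]);rot=[179.99,-.06,167.51];m=camera_model("wrist")
print(wfit(im,"red",(531,158,-12),(80,50,107,127),pos,rot,m),wfit(im,"green",(556,271,-12),(80,50,107,127),pos,rot,m))
E
```

```text
(array([531.9, 155.6, -12.4]), np.float64(0.025)) (array([556.4, 269.4, -12.3]), np.float64(0.092))
```

```bash
python3 -m crank '1 0 -5 0 0 0 0; 1 -0.5 -4 0 0 0 0; 1 0 0 20 0 0 0; 1 0 0 20 0 0 0; 1 0 0 18 0 0 0; 1 0 0 12 0 0 0; 1 0 0 6 0 0 0; 1 0 0 4 0 0 0; 1 0 0 0 0 0 0; 1 0 0 0 0 0 0' 10
```

```text
time_s: 4.1
ee_pos: [532.5, 156.1, 145.4]
ee_rot: [180.0, 0.1, 167.5]
force: [1.4, 0.7, -0.0]
gripper_width: 0.0
gripper_force: 0.0
```

```bash
python3 -m crank '1 0 0 4 0 0 0; 1 0 0 3 0 0 0; 1 0 0 2 0 0 0; 1 0 0 2 0 0 0; 1 0 0 1 0 0 0; 1 0 0 0 0 0 0; 1 0 0 0 0 0 0'; python3 -m crank '1 0 0 1 0 0 0; 1 0 0 1 0 0 0; 1 0 0 0 0 0 0; 1 0 0 0 0 0 0'
```

```text
time_s: 4.97
ee_pos: [532.1, 156.2, 134.0]
ee_rot: [180.0, 0.0, 167.5]
force: [-2.7, -0.3, 7.4]
gripper_width: 0.4
gripper_force: 3.5
time_s: 5.48
ee_pos: [532.2, 156.2, 132.2]
ee_rot: [180.0, 0.0, 167.5]
force: [-1.2, 0.1, 7.7]
gripper_width: 0.7
gripper_force: 4.1
```

```bash
python3 -m crank '1 0 0 1 0 0 0; 1 0 0 1 0 0 0; 1 0 0 0 0 0 0; 1 0 0 0 0 0 0'; python3 -m crank '1 0 0 1 0 0 0; 1 0 0 0 0 0 0; 1 0 0 0 0 0 0'
```

```text
time_s: 5.98
ee_pos: [532.1, 156.2, 130.3]
ee_rot: [180.0, 0.0, 167.5]
force: [-2.3, 0.7, 9.2]
gripper_width: 0.1
gripper_force: 4.6
time_s: 6.35
ee_pos: [532.2, 156.2, 129.5]
ee_rot: [180.0, 0.0, 167.5]
force: [-2.2, -0.2, 10.0]
gripper_width: 0.3
gripper_force: 4.9
```

```bash
python3 -m crank '1 0 0 0.6 0 0 0; 1 0 0 0 0 0 0; 1 0 0 0 0 0 0'; python3 -m crank '1 0 0 -8 0 0 0; 1 0 0 -12 0 0 0; 1 0 0 -14 0 0 0; 1 0 0 -20 0 0 0; 1 0 0 -20 0 0 0; -1 0 0 -20 0 0 0; -1 0 0 0 0 0 0; -1 0 0 0 0 0 0; -1 0 0 0 0 0 0'
python3 - <<'E'
from w import *
s=env.state();im=grab_frame("wrist");m=camera_model("wrist");print(s["ee_pos"],s["gripper_width"])
for z in(127,154):print(z,wfit(im,"red",(531,157,-12),(80,50,z-20,z),s["ee_pos"],s["ee_rot"],m))
cv2.imwrite("pics/w2.png",im)
E
```

```text
time_s: 6.72
ee_pos: [532.1, 156.2, 129.0]
ee_rot: [180.0, 0.0, 167.5]
force: [-3.4, -0.1, 10.2]
gripper_width: 0.5
gripper_force: 5.2
time_s: 7.85
ee_pos: [531.7, 155.9, 220.3]
ee_rot: [-180.0, -0.1, 167.5]
force: [-0.8, -0.7, 0.4]
gripper_width: 37.5
gripper_force: 0.0
[531.70411492 155.86953701 220.3075086 ] 37.45293404291362
127 (array([536.4, 154.7, -10.8]), np.float64(0.206))
154 (array([531.7, 155.8, -12.4]), np.float64(0.03))
```

View pics/w2.png

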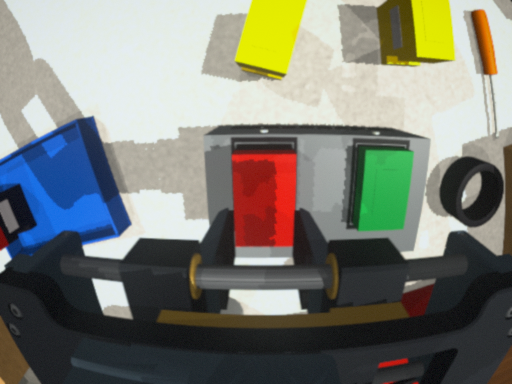

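The fit at z 154 has an error of 0.03 against 0.206 at 127, so the pack has sprung up. In the wrist view it sits centred between the fingers at (264,200), and the green pack is still low. Next I open, descend and grip.

```bash
python3 -m crank '-1 0 0 0 0 0 0; -1 0 0 0 0 0 0; -1 0 0 0 0 0 0; -1 0 0 0 0 0 0; -1 0 0 20 0 0 0; -1 0 0 25 0 0 0; -1 0 0 25 0 0 0; -1 0 0 16 0 0 0; -1 0 0 10 0 0 0; -1 0 0 0 0 0 0'; python3 -m crank '1 0 0 0 0 0 0; 1 0 0 0 0 0 0; 1 0 0 0 0 0 0; 1 0 0 0 0 0 0; 1 0 0 0 0 0 0; 1 0 0 0 0 0 0; 1 0 0 0 0 0 0; 1 0 0 0 0 0 0' 30
```

```text
time_s: 9.15
ee_pos: [532.1, 156.0, 125.0]
ee_rot: [-180.0, -0.0, 167.5]
force: [-0.3, 0.2, 0.2]
gripper_width: 91.4
gripper_force: 0.0
time_s: 10.15
ee_pos: [532.3, 156.1, 125.4]
ee_rot: [180.0, 0.0, 167.5]
force: [-0.3, -0.2, 0.1]
gripper_width: 49.9
gripper_force: 30.0
```

```bash
python3 -m crank '1 0 0 -4 0 0 0; 1 0 0 -8 0 0 0; 1 0 0 -10 0 0 0; 1 0 0 -12 0 0 0; 1 0 0 -12 0 0 0; 1 0 0 -12 0 0 0; 1 0 0 -10 0 0 0; 1 0 0 -8 0 0 0; 1 0 0 -4 0 0 0; 1 0 0 0 0 0 0'
python3 - <<'E'
from w import *
ims={c:grab_frame(c) for c in("scene","side")}
print("tray",fit(ims,"blue",(500,-190),(170,270,0,45),True))
print("old",fit(ims,"red",(506,-270),(80,50,85,105)))
for c in ims:
    mk=mask(ims[c],"blue");k=cv2.convexHull(cv2.findNonZero(mk));q=cv2.approxPolyDP(k,2,True)[:,0];print(c,q.tolist())
    v=ims[c].copy()
    for a in (box(498.6,-195.2,np.radians(2.6),170,270,0,45),box(506.5,-278.3,np.radians(6.6),80,50,85,105)):
        for p in proj(c,a):cv2.circle(v,tuple(int(x) for x in p.round()),1,(0,255,255),-1)
    p=proj(c,[[500,-190,0]])[0].astype(int);cv2.imwrite(f"pics/t_{c}.png",cv2.resize(v[p[1]-60:p[1]+60,p[0]-60:p[0]+60],None,fx=3.3,fy=3.3))
a=np.hstack([cv2.imread(f"pics/t_{c}.png") for c in ims]);cv2.imwrite("pics/t.png",a)
E
```

```text
time_s: 11.4
ee_pos: [532.2, 156.1, 205.4]
ee_rot: [180.0, 0.0, 167.5]
force: [1.1, 0.7, -3.5]
gripper_width: 49.9
gripper_force: 30.0
tray ([np.float64(499.5), np.float64(-195.9), np.float64(2.2)], array([0.074, 0.075]))
old ([np.float64(506.3), np.float64(-277.9), np.float64(6.2)], array([0.094, 0.129]))
scene [[511, 184], [229, 219], [178, 186], [106, 0], [245, 0], [511, 41]]
side [[511, 100], [511, 122], [293, 205], [255, 197], [253, 192], [255, 180], [274, 148]]
```

View pics/t.png

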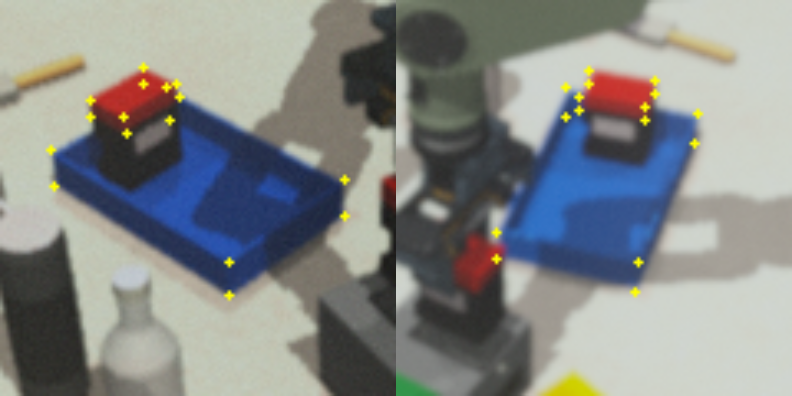

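The pack is held clear of the charger (wrist z force −3.5 N). Both tray views match the projected corners, so the tray is at (499,−195.5), yaw 2.4°, and its +y half is free. I'm moving over to local y +65, about (496,−130).

```bash
python3 -m crank '1 -1.5 -15 -4 0 0 0; 1 -2.5 -25 -4 0 0 0; 1 -3 -33 0 0 0 0; 1 -3 -36 0 0 0 0; 1 -3.5 -36 0 0 0 0; 1 -3.5 -36 0 0 0 0; 1 -3.5 -36 0 0 0 0; 1 -3 -33 0 0 0 0; 1 -2 -24 0 0 0 0; 1 -1.5 -13.5 0 0 0 0'; python3 -m crank '1 0 0 0 0 0 -3; 1 0 0 0 0 0 -4.5; 1 0 0 10 0 0 -4.5; 1 0 0 20 0 0 -3; 1 0 0 25 0 0 0; 1 0 0 25 0 0 0; 1 0 0 16 0 0 0; 1 0 0 8 0 0 0; 1 0 0 0 0 0 0; 1 0 0 0 0 0 0'
python3 - <<'E'
from w import *
s=env.state();im=grab_frame("wrist");print(s["ee_pos"],s["ee_rot"])
m=camera_model("wrist");t=[498.6,-195.2,np.radians(2.4)]
v=im.copy()
for p in wproj(box(499,-195.5,np.radians(2.4),160,260,5,45),s["ee_pos"],s["ee_rot"],m):cv2.circle(v,tuple(int(x) for x in p.round()),3,(0,255,255),1)
cv2.imwrite("pics/w3.png",cv2.resize(v,(800,600)))
E
```

```text
time_s: 12.75
ee_pos: [495.8, -132.2, 213.4]
ee_rot: [-180.0, -0.0, 167.5]
force: [0.9, 0.8, -3.5]
gripper_width: 50.0
gripper_force: 30.0
time_s: 14.0
ee_pos: [497.2, -130.7, 110.1]
ee_rot: [-180.0, 0.1, -177.5]
force: [-0.2, -0.4, -3.0]
gripper_width: 49.8
gripper_force: 30.0
[ 497.16040729 -130.67539189  110.07354812] [-1.79978189e+02  8.76743452e-02 -1.77451943e+02]
```

View pics/w3.png

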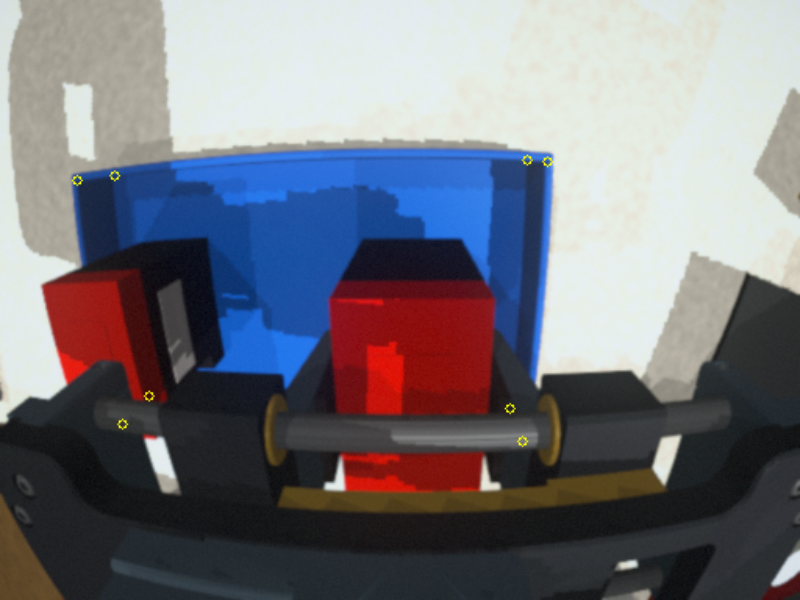

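The pack hangs over the free half with the old pack well clear at (130,310), and the tray corners match. I'll lower it gently until it touches.

```bash
python3 -m crank '1 0 0 6 0 0 0; 1 0 0 8 0 0 0; 1 0 0 7 0 0 0; 1 0 0 5 0 0 0; 1 0 0 3 0 0 0; 1 0 0 1 0 0 0; 1 0 0 0 0 0 0; 1 0 0 0 0 0 0'; python3 -m crank '1 0 0 1 0 0 0; 1 0 0 0.5 0 0 0; 1 0 0 0.5 0 0 0; 1 0 0 0 0 0 0; 1 0 0 0 0 0 0'
```

```text
time_s: 15.05
ee_pos: [496.7, -130.6, 79.5]
ee_rot: [-180.0, 0.0, -177.5]
force: [0.3, 0.5, -2.7]
gripper_width: 49.9
gripper_force: 30.0
time_s: 15.68
ee_pos: [496.6, -130.5, 77.3]
ee_rot: [180.0, 0.0, -177.5]
force: [0.1, -0.6, -4.0]
gripper_width: 50.0
gripper_force: 30.0
```

```bash
python3 -m crank '1 0 0 0.5 0 0 0; 1 0 0 0.5 0 0 0; 1 0 0 0 0 0 0; 1 0 0 0 0 0 0'; python3 -m crank '1 0 0 0.5 0 0 0; 1 0 0 0 0 0 0; 1 0 0 0 0 0 0'
```

```text
time_s: 16.18
ee_pos: [496.6, -130.5, 76.5]
ee_rot: [180.0, 0.0, -177.5]
force: [-0.8, 0.1, -0.3]
gripper_width: 49.8
gripper_force: 30.0
time_s: 16.55
ee_pos: [496.6, -130.5, 76.5]
ee_rot: [-180.0, 0.0, -177.5]
force: [-3.1, 1.1, 5.2]
gripper_width: 49.9
gripper_force: 30.0
```

It's on the floor (force went from −4 to +5 N at z 76.5). I'll release and retreat upward.

```bash
python3 -m crank '0.1 0 0 -0.3 0 0 0; -0.2 0 0 0 0 0 0; -0.6 0 0 0 0 0 0; -1 0 0 0 0 0 0; -1 0 0 0 0 0 0; -1 0 0 0 0 0 0; -1 0 0 0 0 0 0; -1 0 0 0 0 0 0'; python3 -m crank '-1 0 0 -8 0 0 0; -1 0 0 -20 0 0 0; -1 0 0 -30 0 0 0; -1 0 0 -40 0 0 0; -1 0 0 -40 0 0 0; -1 0 0 -25 0 0 0; -1 0 0 -10 0 0 0; -1 0 0 0 0 0 0; -1 0 0 0 0 0 0'
python3 - <<'E'
from w import *
s=env.state();im=grab_frame("wrist");m=camera_model("wrist");print(s["ee_pos"],s["force"],s["gripper_width"])
print("flat",wfit(im,"red",(496,-130,2),(80,50,85,105),s["ee_pos"],s["ee_rot"],m))
sc=grab_frame("scene");b=cv2.resize(sc[140:300,170:370],(500,400),interpolation=cv2.INTER_CUBIC)
cv2.imwrite("pics/f.png",np.vstack([cv2.resize(b,(400,300)),cv2.resize(im,(400,300))]))
E
```

```text
time_s: 17.55
ee_pos: [496.6, -130.5, 76.1]
ee_rot: [180.0, 0.0, -177.5]
force: [0.5, 0.1, -0.1]
gripper_width: 91.0
gripper_force: 0.0
time_s: 18.68
ee_pos: [495.9, -130.3, 247.9]
ee_rot: [179.9, -0.1, -177.4]
force: [0.3, -0.7, 0.5]
gripper_width: 91.0
gripper_force: 0.0
[ 495.90116851 -130.34009298  247.86536689] [ 0.29188727 -0.70924514  0.53371148] 91.02850099454814
flat (array([ 496.7, -131.2,    2.5]), np.float64(0.041))
```

View pics/f.png

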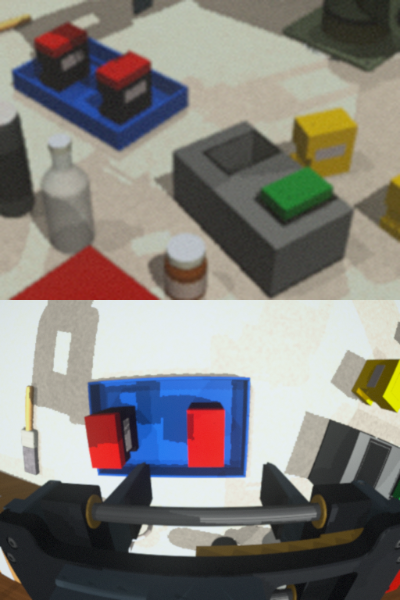

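Both flat packs stand upright in the tray (scene crop (60,55) and (123,88)). The red bay is empty, the green pack is still latched at (297,190), and the gripper is clear.

```bash
python3 -c "
from workcell import env
print(env.job_done())"
```

```text
the job is handed in; nothing more can be done
None
```

The job is handed in: the flat pack was unlatched, drawn out and set down gently upright in the tray's free half beside the old one at about 19 s of the 54 s allowed, and the green pack is still latched in its bay.

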